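# Square up a sectioned bush block in the stage's corner stop

## Robot

A 6-joint arm with a two-finger parallel gripper is mounted at the origin on the work surface. World frame = base frame: x ahead of the robot, y to its left, z up, the work surface at z = 0. Lengths are in m, angles in rad, forces in N, time in s.
With the tool pointing down it reaches from about 0.25 to 0.725 m from the base axis. Payload 4 kg.
Tool frame: the origin (TCP) lies between the finger pads; the fingertips stand 8 mm ahead of it and the grasp point (between the pads) lies 11 mm behind it (bot.tip_reach is the distance from the TCP to the fingertips, in m); z points along the fingers, y is the line along which they close (so a half turn about z gives the same grasp; the last joint's range is limited). The gripper opens to 85 mm and grips with 20 to 120 N. Pads are 22 mm wide; open, the fingers measure 114 mm over their backs; the gripper's body (76 mm by 85 mm) begins 54 mm behind the grasp point. The pads swing forward as they close: fully open they stand 13 mm farther back than shut.
Start: joints at [1.227, 0.241, 0.005, 1.335, 0, 1.571], TCP at [0.169, 0.471, 0.239] pointing down, gripper open.
Joint ranges: [-2.72, 2.72], [-1.05, 1.87], [-1.09, 1.28], [-1.99, 2.15], [-1.42, 1.44], [-3.14, 3.14]. Speed limits (rad/s): [2.79, 2.79, 3.14, 3.14, 3.14, 3.14].

## Interface

Orientations are given as a unit quaternion [x, y, z, w].
In Python, from workcell import bot gives the robot as it stands.
- The arm moves only by the tool move_arm, never from a script. Its argument "deltas" is a list of rows, each a list of 7 numbers: the opening, from 0 (shut) to 1 (fully open), then the shift along the tool's x, y, z in mm, then the turn, a rotation vector about the tool's x, y, z in degrees. In form: [[gripper, tx, ty, tz, ax, ay, az], ...]. A call has 1 to 10 rows; each row shifts and turns the commanded pose from where the row before left it, along the tool's axes as they then stand; what a row does not reach is not made up. A row lasts 1/12 s, in which the tool goes at most 41.7 mm and 7.16 degrees, less where a joint would pass 70% of its speed; a pose out of reach is approached as far as the arm can. A call is refused whole if a number of a shift passes 41.7 or a number of a turn 7.16, either way. A call with a gripper value outside its range is refused whole. The fingers move at their own pace and stop on an object; the grip force is fixed at half the most. Time passes only in rows, so rows that do not move let the fingers close. It gives the time, the measured TCP pose, the force, the opening and the grip force at its end, in the units of the state.
- bot.get_obs(): the state, without advancing time (a new reading comes with each control period).
- bot.camera(name): name is "scene" or "top" or "wrist"; returns the picture (420x560x3 uint8, blue, green, red); there is no depth.
- bot.calibration(name): a dict with "K" (3x3 intrinsics, pixels), "dist_coeffs" ([k1, k2, p1, p2, k3] as OpenCV has them; the pictures are not rectified), "position" and "orientation" of the camera in the world. Camera axes: x right, y down, z forward; pixel columns grow to the right and rows downward; lengths in m; the calibration is good to about 2 mm. A picture is of the moment at which its call begins: read the wrist's pose just before it. calibration takes no time and is no camera call; for the wrist camera it gives the pose at the moment of the call.
- bot.job_done(): hands the job in; it is judged then, once.
Trained networks look in the newest picture that a camera, given by its name, has taken for a name from the list of things; names that differ only in an ending like _2 or _b are one class to them, and where a whole thing is asked for, a point or a joint stands for the part that bears it (a point fixed in the world has none). Each returns a list of dicts, best first, with "conf" (0 to 1); they miss things now and then, are a little off and sometimes report something else, mostly with a low value. They report only what shows in the picture. A call takes as long as a camera call. They do not tell look-alikes from the thing itself.
- bot.outline_of(query, camera): "pixels" (420x560 bool, what is visible of it) and "rect" ([left, top, width, height] in pixels, round what is visible of it).
The state is a dict: "clock": time; "joint_pos": joint angles; "joint_vel": joint speeds; "tau": joint torques, N m; "eef_pos": TCP position; "tool_rot": TCP orientation; "ft_force": force on the tool from outside, world axes, zero at the start; "ft_torque": the same for the moment, N m; "grip_width": finger opening in m; "grasp_force": force on a finger pad.
Only numpy, scipy, OpenCV 4.12 (cv2) and the standard library are available. Lean on these libraries where they do the work, as an engineer would, in place of code of your own. Each camera call takes 0.05 s, during which the arm holds its last target. There are 200 camera calls.

## Task

Bring the loose half of the sectioned block from its tray to its mate on the black inspection stage and butt the cut faces flush so the bore closes; with the gap closed, press the pair into the corner of the two steel fences, flat on the plate and tight against both at once. Finish while still holding it pressed there (do not let go) for the overview picture, and leave the other things on the bench where they are.

Things in the scene. Friction and masses are not known exactly. Their poses are not given: they have to be found in the camera images.
- corner (a point): Inside corner of the stop, on the surface of the fixed black stage plate, 30 mm above the table. x points to the back fence (inner face x = 0), y to the side fence (inner face y = 0), z up; the free plate is at negative x and y. The plate spans x -190 to 30, y -210 to 30 mm; the stage is turned up to 14 degrees. Two micrometer drums stick out below plate level on the -x and -y sides
- fence_back: The back fence, fixed, bright steel bar 12 mm thick, 12 mm high, running along the corner's y axis from y = -154 to -4 mm; its origin and axes are those of the corner point
- fence_side: The side fence, fixed, bright steel bar 12 mm thick, 12 mm high, running along the corner's x axis from x = -122 to -4 mm; its origin and axes are those of the corner point
- mate_mid (a point): Centre, half-way up, of the half lying loose on the plate, 10 to 50 mm clear of both fences, up to 12 degrees crooked: aluminium, 48 (x) x 28 (y) x 46 (z) mm, 0.15 kg, slides easily. Its -y face is the cut face, with half of an upright brass-lined 20 mm bore. Its +y face goes to the side fence, its +x end to the back fence: this point then lies 24 mm from the back and 14 mm from the side fence
- mate_cut (a point): Centre of the mate's cut face (its -y face), half-way up, 14 mm from point mate_mid; same axes
- loose_mid (a point): Centre, half-way up, of the loose half: same size and axes (48 x 28 x 46 mm, 0.15 kg), upright in a shallow white tray (floor 3 mm, rim 9 mm above the table) left or right of the stage, turned up to 30 deg. Its +y face is the cut face, to meet the mate's; -y is plain. Grip it by its x end faces, high and set back from the cut face, so no finger juts past that face and the fingers clear the 12 mm fences
- loose_cut (a point): Centre of the loose half's cut face (its +y face), half-way up, 14 mm from point loose_mid; same axes
- mount_red_mid (a point): Centre of a round red resin specimen mount, 30 mm across, 20 mm high, loose, standing on the stage plate at its near right part; a bystander
- mount_black_mid (a point): Centre of a round black resin mount, 30 mm across, 20 mm high, in the other white tray; a bystander
- mount_green_mid (a point): Centre of a round green resin mount, 30 mm across, 20 mm high, in the other white tray; a bystander
- dropper_mid (a point): Centre of a white dropper bottle with blue cap, 42 mm across, 115 mm high, standing on the table to the left of the stage, far part; a bystander
- loupe_mid (a point): Centre of a black and steel loupe, 38 mm across, 38 mm high, standing on the table to the right of the stage, far part; a bystander
- tweezers_mid (a point): Centre of steel tweezers, 130 mm long, lying flat on the table to the right of the stage, far part; a bystander
Mind the look-alikes: they are no part of the job. Leave any orange or red look-alike of the part that bears mate_mid alone.

How it is judged:
On the way:
1. the loose half stands on the stage plate with its cut face flush against its mate's: gap under 2 mm, side offset under 3 mm, within 0.05 rad (y of loose_cut in the frame of mate_cut between -0.002 and 0.002 m and x of loose_cut in the frame of mate_cut between -0.003 and 0.003 m and angle between the x axis of loose_mid and the x axis of mate_mid, either way round below 0.05 rad and z of mate_mid in the frame of corner between 0.0215 and 0.0255 m and angle between each of mate_mid, loose_mid's own z axis and vertical below 0.05 rad and z of loose_mid in the frame of corner between 0.0215 and 0.0255 m), for 0.2 s.
At the end, for the whole second after the job is handed in: Both halves flat on the plate, cut faces closed (gap under 2 mm, offset under 3 mm); mate at both fences, loose half at the back fence (within 2 mm, 0.04 rad); fingers still pressing: over 1 N of the mate on the side fence, of the pair on the back fence and of the fingers on the pair (all of step 1 and x of mate_mid in the frame of corner between -0.026 and -0.0225 m and y of mate_mid in the frame of corner between -0.016 and -0.0125 m and x of loose_mid in the frame of corner between -0.026 and -0.0225 m and angle between the x axis of each of mate_mid, loose_mid and the x axis of corner, either way round below 0.04 rad and contact force between fence_side and mate above 1 N and (contact force between fence_back and mate above 1 N or contact force between fence_back and loose above 1 N) and (contact force between the fingers and mate above 1 N or contact force between the fingers and loose above 1 N)); the arm keeps its last pose, push and grip.
It fails at once if a resin mount is knocked or moved over 20 mm (distance of any of mount_black_mid, mount_green_mid, mount_red_mid from where it was at the start of the episode above 0.02 m).
It fails at once if the bottle, loupe or tweezers is knocked or moved over 20 mm (distance of any of dropper_mid, loupe_mid, tweezers_mid from where it was at the start of the episode above 0.02 m).
It also fails if it takes over 54 s, if anything falls off the work surface, if the arm or the gripper's body presses on something with over 40 N, if the wrist force passes 120 N, or if a joint passes its speed limit or range.

## Working session

There is one attempt and no reset: what is moved stays moved. The work goes in short steps, Python scripts to look and compute and a tool call to move; the robot and the scene stay as the last step left them, time stands still between calls to the robot, and variables do not carry over. Pictures are saved under pics/ and viewed, at most 10 in all, crops included, and the job is handed in when it is done.

Besides the shell and the picture viewer there is one more tool, called after "Request:" as a command line: name --pt "numbers of a row" for each row, then --argument value for the rest. move_arm: Moves the arm, as the interface text tells. Its arguments: {"type":"object","properties":{"deltas":{"type":"array","items":{"type":"array","items":{"type":"number"}}}},"required":["deltas"]}

```bash
ls; mkdir -p pics; python3 - <<'E'
from workcell import bot
import cv2,numpy as np
o=bot.get_obs();print(o['clock'],o['eef_pos'],o['tool_rot'],o['grip_width'])
for c in['scene','top']:
    im=bot.camera(c);cv2.imwrite(f'pics/{c}0.png',im)
    k=bot.calibration(c);print(c,k)
    for q in['mate_mid','loose_mid','fence_back','fence_side','mount_red_mid']:
        for d in bot.outline_of(q,c)[:4]:print(c,q,round(d['conf'],2),d['rect'])
E
```

```text
pics
0.0 [0.16833146 0.47014846 0.23838818] [ 1.71062607e-01  9.85259586e-01 -1.04931503e-03 -1.79422991e-04] 0.0854134385532646
scene {'K': array([[532.57012032,   0.        , 283.75397691],
       [  0.        , 532.57012032, 205.21832622],
       [  0.        ,   0.        ,   1.        ]]), 'dist_coeffs': array([-0.12426416,  0.        ,  0.        ,  0.        ,  0.        ]), 'position': array([ 1.05979393, -0.59551147,  1.06406945]), 'orientation': array([ 0.89477843,  0.31404272, -0.11187013, -0.29704174])}
scene mate_mid 0.85 [324.7, 144.7, 22.2, 28.9]
scene mate_mid 0.83 [370.0, 193.9, 21.3, 21.0]
scene mate_mid 0.7 [292.3, 183.8, 23.2, 24.4]
scene loose_mid 0.65 [137.8, 261.7, 23.4, 30.2]
scene fence_back 0.64 [289.1, 198.7, 46.4, 39.6]
scene fence_side 0.66 [297.1, 170.8, 37.9, 25.4]
scene mount_red_mid 0.58 [226.1, 197.0, 16.0, 16.1]
top {'K': array([[459.37786892,   0.        , 278.79683265],
       [  0.        , 459.37786892, 213.67833084],
       [  0.        ,   0.        ,   1.        ]]), 'dist_coeffs': array([-0.11482024,  0.        ,  0.        ,  0.        ,  0.        ]), 'position': array([0.4096914 , 0.02268292, 1.03157522]), 'orientation': array([ 0.70906669, -0.70088826,  0.05740671, -0.05181256])}
top mate_mid 0.9 [210.0, 124.4, 17.0, 25.4]
top mate_mid 0.53 [257.4, 189.2, 11.9, 26.0]
top loose_mid 0.86 [426.0, 257.2, 23.8, 28.6]
top fence_back 0.22 [427.0, 260.9, 19.6, 22.6]
top fence_side 0.87 [234.7, 182.3, 7.9, 53.5]
top fence_side 0.58 [122.1, 256.7, 10.4, 17.2]
top mount_red_mid 0.64 [315.6, 255.7, 8.3, 10.2]
```

View pics/top0.png

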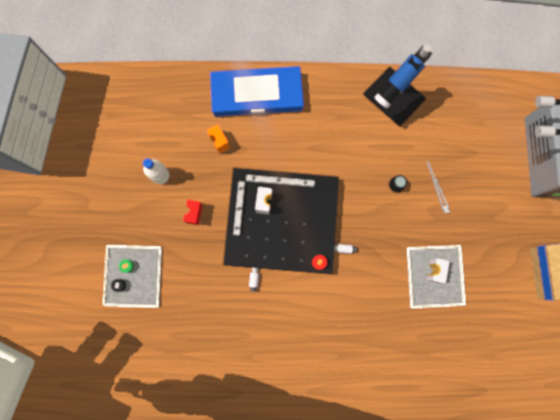

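View pics/scene0.png

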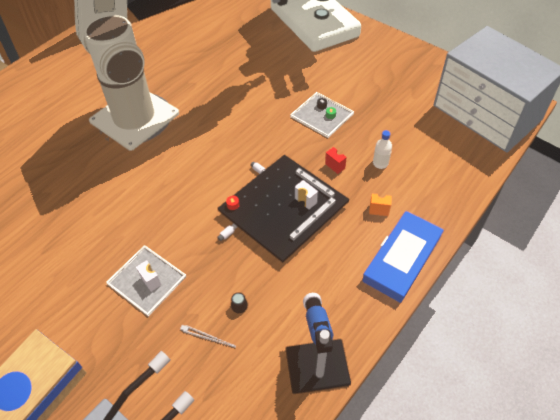

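The top view shows the loose half in the right tray at (440,270), with its brass bore facing left. The mate is on the stage at (264,200), the back fence runs along the top, (247–314,181), and the side fence down the left, (239,208). These could be taken for the parts: the orange block (218,138), the red block (193,212), aluminium (264,200) on the stage and aluminium (440,270) in the tray. I choose the last two and will check them in a close wrist crop.

```bash
cat > h.py <<'E'
from workcell import bot
import cv2,numpy as np
from scipy.spatial.transform import Rotation as R
def ray(c,px):
    k=c
    u=cv2.undistortPoints(np.float64(px).reshape(-1,1,2),k['K'],k['dist_coeffs']).reshape(-1,2)
    d=np.c_[u,np.ones(len(u))]@R.from_quat(k['orientation']).as_matrix().T
    return np.array(k['position']),d
def toplane(c,px,z):
    p,d=ray(c,px); return p+d*((z-p[2])/d[:,2])[:,None]
def proj(c,P):
    Rm=R.from_quat(c['orientation']).as_matrix().T
    rv=cv2.Rodrigues(Rm)[0]
    return cv2.projectPoints(np.float64(P).reshape(-1,1,3),rv,-Rm@c['position'],c['K'],c['dist_coeffs'])[0].reshape(-1,2)
def delta(pos,yaw=None,o=None):
    """shift (mm) in current tool axes, and turn about tool z (deg) so tool y points along world yaw (mod 180)"""
    o=o or bot.get_obs(); T=R.from_quat(o['tool_rot'])
    s=T.inv().apply(np.array(pos)-o['eef_pos'])*1000
    y=T.apply([0,1,0]); cur=np.degrees(np.arctan2(y[1],y[0]))
    t=None if yaw is None else -((yaw-cur+90)%180-90)
    return np.round(s,1),t,cur
E
python3 - <<'E'
from h import *
c=bot.calibration('top')
im=bot.camera('top')
for q in['loose_mid','mate_mid','mount_red_mid']:
    d=bot.outline_of(q,'top')
    for e in d[:2]:
        v,u=np.nonzero(e['pixels']); r=cv2.minAreaRect(np.c_[u,v].astype(np.float32)); print(q,r,toplane(c,[r[0]],.049 if q[0]=='l' else .076))
k=bot.calibration('wrist');o=bot.get_obs();T=R.from_quat(o['tool_rot'])
print('cam in tool',T.inv().apply(k['position']-o['eef_pos']),(T.inv()*R.from_quat(k['orientation'])).as_matrix().round(3),k['K'],k['dist_coeffs'])
# plate corners
print(toplane(c,[[234,169],[339,177],[334,273],[224,264]],.03))
print(delta([0,0,0],0))
E
```

```text
loose_mid ((437.326904296875, 270.3653869628906), (18.042682647705078, 23.337818145751953), 11.309932708740234) [[ 0.44293466 -0.32872453  0.049     ]]
mate_mid ((262.57000732421875, 200.00997924804688), (13.859292984008789, 25.31442642211914), 8.13010311126709) [[0.58750376 0.05055633 0.076     ]]
mate_mid ((193.1538543701172, 211.73077392578125), (17.062103271484375, 24.122283935546875), 11.309932708740234) [[0.56060955 0.19681202 0.076     ]]
mount_red_mid ((155.25, 170.75), (28.284271240234375, 17.677669525146484), 45.0) [[0.64889084 0.28279476 0.076     ]]
mount_red_mid ((318.5, 262.0), (12.0, 13.0), 90.0) [[ 0.45809894 -0.06766415  0.076     ]]
cam in tool [ 6.90875912e-02 -4.24243314e-05 -1.34019029e-01] [[-0.001 -0.963 -0.271]
 [ 1.    -0.001 -0.001]
 [ 0.    -0.271  0.963]] [[326.41924166   0.         286.95653101]
 [  0.         326.41924166 209.43070686]
 [  0.           0.           1.        ]] [-0.07644784  0.          0.          0.          0.        ]
[[ 0.66605213  0.11720521  0.03      ]
 [ 0.65076959 -0.11854654  0.03      ]
 [ 0.43685659 -0.10578934  0.03      ]
 [ 0.45367233  0.13349998  0.03      ]]
(array([   0. , -500. ,  239.3]), np.float64(70.3030115817135), np.float64(70.3030115817135))
```

Request:
move_arm --pt "1 -32 -17.4 2 0 0 0" --pt "1 -32 -17.4 2 0 0 0" --pt "1 -32 -17.4 2 0 0 0" --pt "1 -32 -17.4 2 0 0 0" --pt "1 -32 -17.4 2 0 0 0" --pt "1 -32 -17.4 2 0 0 0" --pt "1 -32 -17.4 2 0 0 0" --pt "1 -32 -17.4 2 0 0 0" --pt "1 -32 -17.4 2 0 0 0" --pt "1 -32 -17.4 2 0 0 0"

```text
clock: 1.63
eef_pos: [0.4121, 0.1975, 0.2195]
tool_rot: [0.171, 0.985, 0.0, 0.0]
ft_force: [0.4, 0.1, -0.7]
grip_width: 0.0853
grasp_force: 0.0
```

Request:
move_arm --pt "1 -32 -17.4 2 0 0 0" --pt "1 -32 -17.4 2 0 0 0" --pt "1 -32 -17.4 2 0 0 0" --pt "1 -32 -17.4 2 0 0 0" --pt "1 -32 -17.4 2 0 0 0" --pt "1 -32 -17.4 2 0 0 0" --pt "1 -32 -17.4 2 0 0 0" --pt "1 0 0 3 0 0 7" --pt "1 0 0 3 0 0 7" --pt "1 0 0 3 0 0 7"

```text
clock: 2.47
eef_pos: [0.5814, 0.0078, 0.1956]
tool_rot: [0.351, 0.936, -0.0, -0.0]
ft_force: [-0.3, 0.7, -0.2]
grip_width: 0.0855
grasp_force: 0.0
```

Request:
move_arm --pt "1 0 0 3 0 0 7" --pt "1 0 0 3 0 0 7" --pt "1 0 0 3 0 0 7" --pt "1 0 0 3 0 0 7" --pt "1 0 0 3 0 0 7" --pt "1 0 0 3 0 0 7" --pt "1 0 0 3 0 0 7" --pt "1 0 0 0 0 0 0" --pt "1 0 0 0 0 0 0"

```text
clock: 3.22
eef_pos: [0.5809, 0.0089, 0.1751]
tool_rot: [0.704, 0.71, -0.0, -0.0]
ft_force: [0.9, -0.6, -0.6]
grip_width: 0.0853
grasp_force: 0.0
```

```bash
python3 - <<'E'
from h import *
o=bot.get_obs();print(o['clock'],o['eef_pos'],o['tool_rot'],o['joint_pos'],delta([.5,0,.2],0))
c=bot.calibration('wrist');im=bot.camera('wrist');cv2.imwrite('pics/w1.png',im)
np.save('w1.npy',c,allow_pickle=True)
for q in['mate_mid','fence_back','fence_side']:
    for e in bot.outline_of(q,'wrist')[:2]:
        print(q,e['conf'],e['rect'])
E
```

```text
3.2167 [0.58086439 0.00887685 0.17512974] [ 7.04156166e-01  7.10045086e-01 -1.90238857e-04 -1.84728147e-04] [ 1.52819091e-02  4.33767742e-01  1.11741528e-01  1.24930045e+00
 -1.89737479e-06  1.57775002e+00] (array([ -8.2, -80.9, -24.8]), np.float64(0.4771714620791272), np.float64(0.47717146207912464))
mate_mid 0.94 [437.9, 0.2, 92.5, 60.8]
mate_mid 0.66 [268.1, 132.7, 70.9, 49.5]
fence_back 0.79 [339.0, 106.1, 36.4, 170.5]
fence_side 0.79 [210.4, 69.3, 152.2, 31.5]
```

View pics/w1.png

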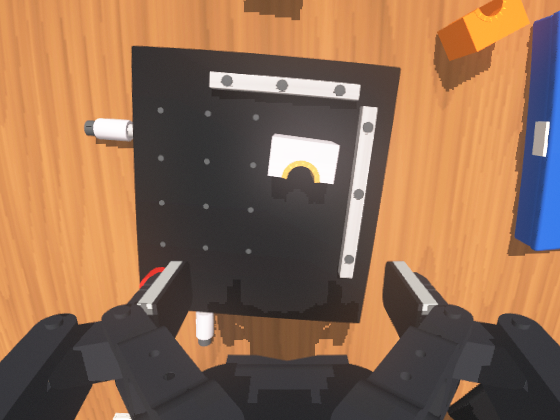

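The wrist view shows the mate at (303,160), aluminium with a brass half-bore facing down (-y). The side fence is at (285,85), the back fence at (358,190), and the orange look-alike at (485,30) stays outside the stage. Next I fit models to the masks.

```bash
cat >> h.py <<'E'
from scipy.optimize import minimize
def box(x0,x1,y0,y1,z0,z1): return np.array([[x,y,z] for x in(x0,x1) for y in(y0,y1) for z in(z0,z1)],float)
def place(B,p,z): 
    c,s=np.cos(p[2]),np.sin(p[2]); return np.c_[B[:,0]*c-B[:,1]*s+p[0],B[:,0]*s+B[:,1]*c+p[1],B[:,2]+z]
S=4
def hullmask(c,P,shape=(420,560)):
    h=cv2.convexHull(proj(c,P).astype(np.float32)).reshape(-1,2)
    m=np.zeros((shape[0]*S,shape[1]*S),np.uint8)
    cv2.fillConvexPoly(m,np.round(((h+.5)*S-.5)*16).astype(np.int32),1,shift=4);return m
def maskhull(m):
    v,u=np.nonzero(m); h=cv2.convexHull(np.c_[u,v].astype(np.int32)).reshape(-1,2)
    q=np.zeros(m.shape,np.uint8);cv2.fillConvexPoly(q,h,1);return cv2.resize(q,None,fx=S,fy=S,interpolation=cv2.INTER_NEAREST)
def fit(c,boxes,masks,p0,z):
    def f(q):
        p=[q[0]/1e3,q[1]/1e3,q[2]/1e2]; t=0
        for B,m in zip(boxes,masks):
            h=hullmask(c,place(B,p,z)); t+=1-(h&m).sum()/(h|m).sum()
        return t
    q0=np.array([p0[0]*1e3,p0[1]*1e3,p0[2]*1e2])
    r=minimize(f,q0,method='Nelder-Mead',options=dict(initial_simplex=[q0,q0+[8,0,0],q0+[0,8,0],q0+[0,0,8]],xatol=.05,fatol=1e-4))
    return r.x/[1e3,1e3,1e2],r.fun
BLK=box(-.024,.024,-.014,.014,-.023,.023)
def bright(im,seed,th=115):
    g=im.min(axis=2) ; n,l=cv2.connectedComponents((g>th).astype(np.uint8))
    return l==l[seed[1],seed[0]]
E
python3 - <<'E'
from h import *
im=cv2.imread('pics/w1.png');c=np.load('w1.npy',allow_pickle=True).item()
ms=[bright(im,(300,85),90),bright(im,(362,160),90),bright(im,(300,150),90)]
dbg=im.copy()
for m in ms:
    v,u=np.nonzero(m);print(u.min(),v.min(),u.max(),v.max(),m.sum()); 
fs=box(-.122,-.004,0,.012,0,.012);fb=box(0,.012,-.154,-.004,0,.012)
p,e=fit(c,[fs,fb],[maskhull(ms[0]),maskhull(ms[1])],[.634,.09,-.06],.03);print('corner',p,e)
m,e=fit(c,[BLK],[maskhull(ms[2])],[.588,.05,-.1],.053);print('mate',m,e)
np.save('pm.npy',[p,m])
for B,q,z in((fs,p,.03),(fb,p,.03),(BLK,m,.053),(box(-.19,.03,-.21,.03,0,0),p,.03)):
    cv2.polylines(dbg,[np.round(cv2.convexHull(proj(c,place(B,q,z)).astype(np.float32))).astype(int)],1,(0,255,0),1)
cv2.imwrite('pics/dbg1.png',cv2.resize(dbg[30:330,100:440],None,fx=2,fy=2))
a=p[2];d=m[:2]-p[:2];print('mate in corner',[d@[np.cos(a),np.sin(a)],d@[-np.sin(a),np.cos(a)]],np.degrees([a,m[2]-a]))
o=bot.get_obs();print(delta([.44,-.41,.16],0))
E
```

```text
209 71 360 100 2644
338 106 377 278 2966
267 133 340 184 2686
corner [ 0.64011854  0.09206749 -0.0758376 ] 0.13414470139135604
mate [ 0.59130305  0.04814079 -0.11352893] 0.069109884108974
mate in corner [np.float64(-0.045347080153925405), np.float64(-0.047498945690545295)] [-4.3451744  -2.15955398]
(array([-417.9, -144. ,   15.5]), np.float64(0.3860031383032094), np.float64(0.38600313830320815))
```

View pics/dbg1.png

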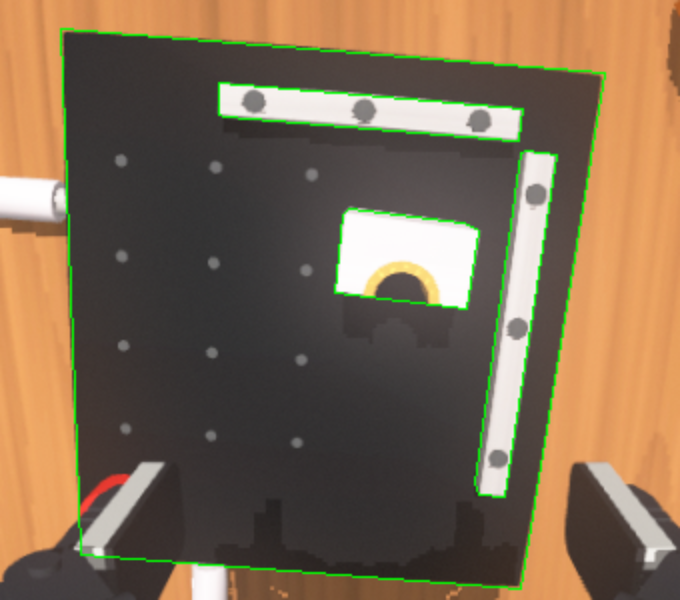

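The overlay matches the plate, fences and mate closely. Moving on to view the loose half.

Request:
move_arm --pt "1 -36 -12 0 0 0 0" --pt "1 -36 -12 0 0 0 0" --pt "1 -36 -12 0 0 0 0" --pt "1 -36 -12 0 0 0 0" --pt "1 -36 -12 0 0 0 0" --pt "1 -36 -12 0 0 0 0" --pt "1 -36 -12 0 0 0 0" --pt "1 -36 -12 0 0 0 0" --pt "1 -36 -12 0 0 0 0" --pt "1 -36 -12 0 0 0 0"

```text
clock: 4.25
eef_pos: [0.4622, -0.3535, 0.1758]
tool_rot: [0.705, 0.709, 0.0, 0.0]
ft_force: [0.5, 0.6, -0.3]
grip_width: 0.0855
grasp_force: 0.0
```

Request:
move_arm --pt "1 -30 -12 10 0 0 0" --pt "1 0 0 0 0 0 0" --pt "1 0 0 0 0 0 0" --pt "1 0 0 0 0 0 0"

```text
clock: 4.58
eef_pos: [0.4509, -0.3816, 0.1652]
tool_rot: [0.705, 0.709, 0.0, -0.0]
ft_force: [0.2, 0.2, 0.7]
grip_width: 0.0857
grasp_force: 0.0
```

```bash
python3 - <<'E'
from h import *
o=bot.get_obs();print(o['clock'],o['eef_pos'],delta([.5,0,.2],0))
c=bot.calibration('wrist');im=bot.camera('wrist');cv2.imwrite('pics/w2.png',im)
np.save('w2.npy',c,allow_pickle=True)
for e in bot.outline_of('loose_mid','wrist')[:2]:
        print(e['conf'],e['rect']);np.save('lm.npy',e['pixels'])
E
```

```text
4.5833 [ 0.45092168 -0.38160837  0.16522855] (array([381.4,  51.1, -34.5]), np.float64(0.3040894550442914), np.float64(0.3040894550442897))
0.61 [243.5, 128.6, 72.0, 48.2]
```

View pics/w2.png

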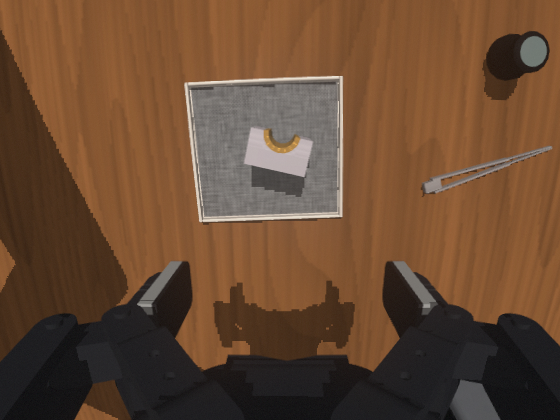

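The view shows the loose half in the tray at (280,152), aluminium with a brass half-bore facing up (+y). The loupe (518,55) and tweezers (490,170) are well clear.

```bash
python3 - <<'E'
from h import *
im=cv2.imread('pics/w2.png');c=np.load('w2.npy',allow_pickle=True).item();lm=np.load('lm.npy')
for th in(130,145):
    m=bright(im,(280,162),th);v,u=np.nonzero(m);print(th,u.min(),v.min(),u.max(),v.max(),m.sum())
    l,e=fit(c,[BLK],[maskhull(m)],[.44,-.33,-.2],.026);print(l,np.degrees(l[2]),e)
l2,e=fit(c,[BLK],[maskhull(lm)],[.44,-.33,-.2],.026);print('net',l2,e)
np.save('loose.npy',l)
dbg=im.copy()
cv2.polylines(dbg,[np.round(cv2.convexHull(proj(c,place(BLK,l,.026)).astype(np.float32))).astype(int)],1,(0,255,0),1)
cv2.imwrite('pics/dbg2.png',cv2.resize(dbg[60:240,170:370],None,fx=3,fy=3))
E
```

```text
130 244 127 312 176 1851
[ 0.44305025 -0.33837596 -0.21519222] -12.329605801873136 0.034167352272177376
145 244 127 312 176 1771
[ 0.44308919 -0.33858672 -0.2173172 ] -12.451358237110107 0.05044978434996916
net [ 0.44315227 -0.3382438  -0.2207611 ] 0.05260537670096255
```

View pics/dbg2.png

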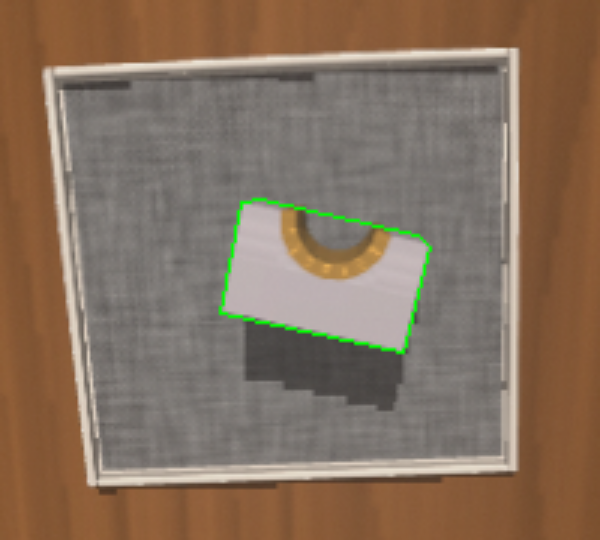

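Choice confirmed: it is the aluminium half with the brass bore, and the fit is tight (yaw −12.4°). Now moving over it.

Request:
move_arm --pt "1 19.1 -4.3 0 0 0 0" --pt "1 19.1 -4.4 0 0 0 0" --pt "1 0 0 20 0 0 6.35" --pt "1 0 0 20 0 0 6.35" --pt "1 0 0 20 0 0 0" --pt "1 0 0 0 0 0 0" --pt "1 0 0 0 0 0 0" --pt "1 0 0 0 0 0 0"

```text
clock: 5.35
eef_pos: [0.4432, -0.3434, 0.1066]
tool_rot: [0.779, 0.627, 0.0, 0.001]
ft_force: [0.1, -0.3, -0.3]
grip_width: 0.0854
grasp_force: 0.0
```

```bash
python3 - <<'E'
from h import *
print(bot.tip_reach,delta([.4420,-.3434,.028],-12.4))
E
```

```text
0.008 (array([-0.2, -1.3, 78.6]), np.float64(0.10558226357572664), np.float64(-12.294417736424275))
```

Request:
move_arm --pt "1 0 -1.2 26 0 0 0" --pt "1 0 0 26 0 0 0" --pt "1 0 0 18 0 0 0" --pt "1 0 0 8.6 0 0 0" --pt "1 0 0 0 0 0 0" --pt "1 0 0 0 0 0 0" --pt "0 0 0 0 0 0 0" --pt "0 0 0 0 0 0 0" --pt "0 0 0 0 0 0 0" --pt "0 0 0 0 0 0 0"

```text
clock: 6.18
eef_pos: [0.442, -0.3442, 0.0283]
tool_rot: [0.779, 0.627, 0.0, 0.002]
ft_force: [1.0, -0.6, 6.6]
grip_width: 0.0472
grasp_force: 63.0
```

Request:
move_arm --pt "0 0 0 0 0 0 0" --pt "0 0 0 0 0 0 0" --pt "0 0 0 0 0 0 0" --pt "0 0 0 0 0 0 0" --pt "0 0 0 0 0 0 0" --pt "0 0 0 0 0 0 0"

```text
clock: 6.68
eef_pos: [0.442, -0.3442, 0.0283]
tool_rot: [0.779, 0.627, 0.0, 0.002]
ft_force: [0.4, 0.3, 6.4]
grip_width: 0.0467
grasp_force: 62.8
```

Grasped. Lifting and carrying it to a spot behind the mate's -x end.

Request:
move_arm --pt "0 0 0 -15 0 0 0" --pt "0 0 0 -30 0 0 0" --pt "0 0 0 -35 0 0 0" --pt "0 0 0 -20 0 0 0" --pt "0 20 -1 0 0 0 0" --pt "0 36 -1.1 0 0 0 0" --pt "0 36 -1.1 0 0 0 0" --pt "0 36 -1.1 0 0 0 0" --pt "0 36 -1.1 0 0 0 0" --pt "0 36 -1.1 0 0 0 0"

```text
clock: 7.52
eef_pos: [0.4771, -0.1451, 0.1266]
tool_rot: [0.78, 0.626, -0.0, -0.0]
ft_force: [0.6, -0.5, -2.4]
grip_width: 0.0468
grasp_force: 62.3
```

Request:
move_arm --pt "0 36 -1.1 0 0 0 0" --pt "0 36 -1.1 0 0 0 0" --pt "0 36 -1.1 0 0 0 0" --pt "0 36 -1.1 0 0 0 0" --pt "0 36 -1.1 0 0 0 0" --pt "0 20 -1.1 0 0 0 -4" --pt "0 8 0 0 0 0 -4" --pt "0 0 0 0 0 0 0" --pt "0 0 0 0 0 0 0"

```text
clock: 8.27
eef_pos: [0.5148, 0.0582, 0.1264]
tool_rot: [0.734, 0.679, -0.001, -0.0]
ft_force: [-0.3, -0.3, -1.8]
grip_width: 0.0469
grasp_force: 62.3
```

```bash
python3 - <<'E'
from h import *
p,m=np.load('pm.npy')
o=bot.get_obs();print(o['clock'],o['eef_pos'],o['grip_width'],o['ft_force'],delta([.5169,.0538,.058],np.degrees(p[2])))
c=bot.calibration('wrist');im=bot.camera('wrist');cv2.imwrite('pics/w3.png',im)
# where would finger/mate be
cv2.polylines(im,[np.round(cv2.convexHull(proj(c,place(BLK,m,.053)).astype(np.float32))).astype(int)],1,(0,255,0),1)
T=R.from_quat(o['tool_rot']);z=.0253-.023
P=np.array(o['eef_pos'])+T.apply(np.c_[BLK[:,1]+.005,BLK[:,0],-BLK[:,2]+z])
cv2.polylines(im,[np.round(cv2.convexHull(proj(c,P).astype(np.float32))).astype(int)],1,(0,0,255),1)
cv2.imwrite('pics/dbg3.png',im)
E
```

```text
8.2667 [0.51475333 0.05822784 0.12638289] 0.04693754792516059 [-0.25899376 -0.30830621 -1.83246972] (array([-4.2,  2.5, 68.4]), np.float64(-0.08106172164406189), np.float64(-4.426236122829516))
```

View pics/dbg3.png

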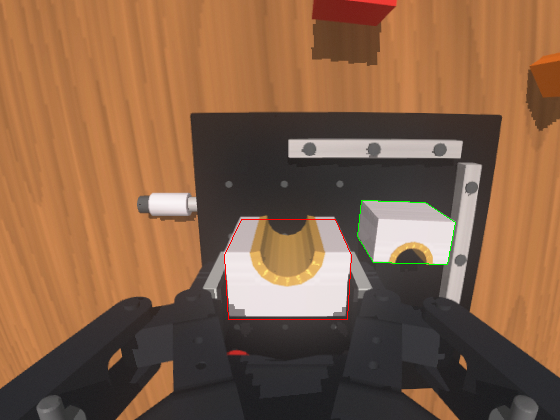

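The view shows the loose half in the fingers, matching the modelled outline (red), the mate at (405,235), and the fences clear. Now descending and pushing the mate toward the back fence with the finger's back.

Request:
move_arm --pt "0 -4.2 2.5 25 0 0 0" --pt "0 0 0 25 0 0 0" --pt "0 0 0 12 0 0 0" --pt "0 0 0 6 0 0 0" --pt "0 0 0 0 0 0 0" --pt "0 0 4 0 0 0 0" --pt "0 0 4 0 0 0 0" --pt "0 0 4 0 0 0 0" --pt "0 0 4 0 0 0 0" --pt "0 0 0 0 0 0 0"

```text
clock: 9.15
eef_pos: [0.5351, 0.0524, 0.0596]
tool_rot: [0.734, 0.679, 0.001, 0.001]
ft_force: [0.3, -0.3, -1.4]
grip_width: 0.047
grasp_force: 62.3
```

Request:
move_arm --pt "0 0 3 0 0 0 0" --pt "0 0 3 0 0 0 0" --pt "0 0 3 0 0 0 0" --pt "0 0 3 0 0 0 0" --pt "0 0 0 0 0 0 0"

```text
clock: 9.57
eef_pos: [0.5461, 0.0515, 0.0587]
tool_rot: [0.734, 0.679, 0.0, 0.0]
ft_force: [-0.1, 0.1, -2.3]
grip_width: 0.047
grasp_force: 62.3
```

```bash
python3 - <<'E'
from h import *
p,m=np.load('pm.npy')
o=bot.get_obs();print(o['clock'],o['eef_pos'],o['grip_width'],o['ft_force'],(R.from_euler('z',-p[2]).apply(np.array(o['eef_pos'])-[p[0],p[1],.03])*1e3).round(1))
c=bot.calibration('wrist');im=bot.camera('wrist');cv2.imwrite('pics/w4.png',im)
E
```

```text
9.5667 [0.54614376 0.05147157 0.05871718] 0.047049197317039236 [-0.08839573  0.07564167 -2.2997781 ] [-90.6 -47.6  28.7]
```

View pics/w4.png

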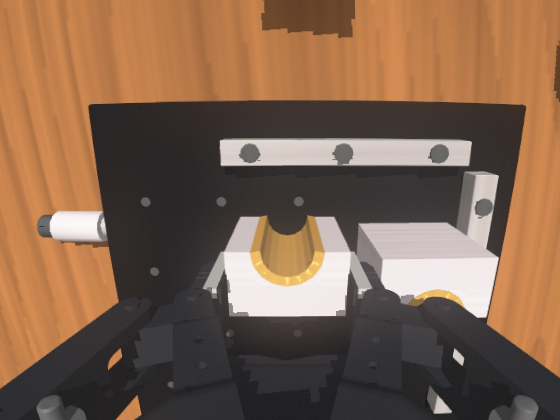

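The mate (425,260) is now at the finger's back and moving toward the back fence. I'll continue in small steps and watch the force.

Request:
move_arm --pt "0 0 1.5 0 0 0 0" --pt "0 0 1.5 0 0 0 0" --pt "0 0 1.5 0 0 0 0" --pt "0 0 0 0 0 0 0"

```text
clock: 9.95
eef_pos: [0.5501, 0.0511, 0.0587]
tool_rot: [0.734, 0.679, 0.0, 0.0]
ft_force: [0.3, 0.0, -1.5]
grip_width: 0.0469
grasp_force: 62.7
```

```bash
cat > st.py <<'E'
from h import *
p,m=np.load('pm.npy')
o=bot.get_obs();f=lambda v:R.from_euler('z',-p[2]).apply(v).round(2)
print(o['clock'],'corner-frame mm',f(np.array(o['eef_pos'])-[p[0],p[1],.03])*1e3,'F',f(o['ft_force']),'yaw',delta([0,0,0],np.degrees(p[2]))[1])
print((R.from_euler('z',-p[2]).apply(np.array(o['eef_pos'])-[p[0],p[1],.03])*1e3).round(2))
E
python3 - <<'E'
from st import *
c=bot.calibration('wrist');im=bot.camera('wrist');cv2.imwrite('pics/w5.png',im)
from scipy.optimize import least_squares
# top corners by plane from previous picture w4 unavailable calib; edges now:
g=cv2.cvtColor(im,cv2.COLOR_BGR2GRAY)
print(toplane(c,[[358,225],[450,224],[492,257]],.076))
m=bright(im,(430,240),90);v,u=np.nonzero(m);print(u.min(),v.min(),u.max(),v.max())
E
```

```text
9.95 corner-frame mm [-90. -50.  30.] F [ 0.26  0.07 -1.53] yaw -0.05324989335990438
[-86.69 -47.64  28.65]
[[0.5788309  0.07877908 0.076     ]
 [0.61447648 0.07630219 0.076     ]
 [0.63306249 0.06077335 0.076     ]]
203 171 499 317
```

Request:
move_arm --pt "0 0 1 0 0 0 0" --pt "0 0 1 0 0 0 0" --pt "0 0 1 0 0 0 0" --pt "0 0 0 0 0 0 0" --pt "0 0 0 0 0 0 0"

```text
clock: 10.42
eef_pos: [0.5516, 0.0511, 0.0587]
tool_rot: [0.734, 0.68, -0.001, -0.001]
ft_force: [-5.2, 1.1, 1.7]
grip_width: 0.047
grasp_force: 66.6
```

Request:
move_arm --pt "0 0 1 0 0 0 0" --pt "0 0 1 0 0 0 0" --pt "0 0 0 0 0 0 0" --pt "0 0 0 0 0 0 0"

```text
clock: 10.75
eef_pos: [0.5516, 0.0511, 0.0588]
tool_rot: [0.734, 0.68, -0.002, -0.002]
ft_force: [-10.7, 1.5, 7.2]
grip_width: 0.0471
grasp_force: 71.2
```

The mate is now seated on the back fence (−10.7 N). I'll retreat and swing round to the cut-face side.

Request:
move_arm --pt "0 0 -6 0 0 0 0" --pt "0 0 -8 0 0 0 0" --pt "0 0 -8 0 0 0 0" --pt "0 -10 0 0 0 0 0" --pt "0 -16 0 0 0 0 0" --pt "0 -16 0 0 0 0 0" --pt "0 0 0 0 0 0 0" --pt "0 0 0 0 0 0 0"

```text
clock: 11.42
eef_pos: [0.5297, 0.0095, 0.0588]
tool_rot: [0.734, 0.679, 0.0, 0.0]
ft_force: [-0.6, 1.2, -2.2]
grip_width: 0.0468
grasp_force: 62.5
```

```bash
python3 - <<'E'
from st import *
c=bot.calibration('wrist');im=bot.camera('wrist');cv2.imwrite('pics/w6.png',im)
np.save('w6.npy',c,allow_pickle=True)
E
```

```text
11.4167 corner-frame mm [-100.  -90.   30.] F [-0.7   1.13 -2.2 ] yaw -0.16667423586333996
[-103.81  -90.66   28.8 ]
```

View pics/w6.png

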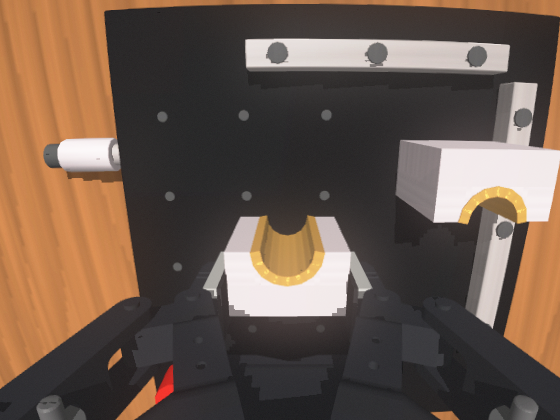

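The mate (475,180) sits against the back fence with the bore facing −y. I'll fit its pose before closing in.

```bash
python3 - <<'E'
from st import *
c=np.load('w6.npy',allow_pickle=True).item()
im=bot.camera('wrist')
for e in bot.outline_of('mate_mid','wrist')[:2]:
    print(e['conf'],e['rect'])
    if e['rect'][0]<350: continue
    q,r=fit(c,[BLK],[maskhull(e['pixels'])],[.613,.045,p[2]],.053)
    print(f(np.r_[q[:2]-p[:2],0]*1e3),np.degrees(q[2]-p[2]),r)
E
```

```text
11.4667 corner-frame mm [-100.  -90.   30.] F [-0.77  0.1  -1.83] yaw -0.11643032132860753
[-103.75  -90.09   28.8 ]
0.86 [395.3, 141.1, 163.4, 86.0]
[-24.2  -46.74   0.  ] 0.780097069708806 0.025942266230136513
```

Request:
move_arm --pt "0 0 12 0 0 0 0" --pt "0 0 14 0 0 0 0" --pt "0 0 14 0 0 0 0" --pt "0 0 14 0 0 0 0" --pt "0 0 14 0 0 0 0" --pt "0 0 8.5 0 0 0 0" --pt "0 0 0 2 0 0 0" --pt "0 0 0 1 0 0 0" --pt "0 0 0 0 0 0 0" --pt "0 0 0 0 0 0 0"

```text
clock: 12.4
eef_pos: [0.6049, 0.005, 0.0555]
tool_rot: [0.734, 0.68, -0.0, -0.0]
ft_force: [0.2, -0.9, -0.9]
grip_width: 0.0469
grasp_force: 62.6
```

```bash
python3 st.py
```

```text
12.4 corner-frame mm [-30. -90.  30.] F [ 0.31 -0.85 -0.86] yaw -0.02505508628394182
[-28.48 -89.47  25.48]
```

Request:
move_arm --pt "0 0 0 0.7 0 0 0" --pt "0 0 2 0 0 0 0" --pt "0 0 1 0 0 0 0" --pt "0 0 0.7 0 0 0 0" --pt "0 0 0 0 0 0 0" --pt "0 0 0 0 0 0 0"

```text
clock: 12.9
eef_pos: [0.6098, 0.0044, 0.0554]
tool_rot: [0.734, 0.679, 0.0, 0.0]
ft_force: [-2.0, -0.6, 4.3]
grip_width: 0.0471
grasp_force: 63.0
```

```bash
python3 st.py
```

```text
12.9 corner-frame mm [-20. -90.  30.] F [-1.93 -0.74  4.29] yaw -0.05748879445326338
[-23.59 -89.74  25.4 ]
```

Request:
move_arm --pt "0 3 0 0 0 0 0" --pt "0 3 0 0 0 0 0" --pt "0 2 0 0 0 0 0" --pt "0 1.5 0 0 0 0 0" --pt "0 1.5 0 0 0 0 0" --pt "0 1.5 0 0 0 0 0" --pt "0 1.5 0 0 0 0 0" --pt "0 1.5 0 0 0 0 0" --pt "0 1.5 0 0 0 0 0" --pt "0 0 0 0 0 0 0"

```text
clock: 13.73
eef_pos: [0.611, 0.0209, 0.0554]
tool_rot: [0.734, 0.679, -0.0, 0.001]
ft_force: [-2.9, -2.7, 5.1]
grip_width: 0.047
grasp_force: 63.4
```

```bash
python3 - <<'E'
from st import *
im=bot.camera('wrist');cv2.imwrite('pics/w7.png',im)
E
```

```text
13.7333 corner-frame mm [-20. -70.  30.] F [-2.73 -2.92  5.13] yaw -0.06960852149894947
[-23.62 -73.13  25.37]
```

View pics/w7.png

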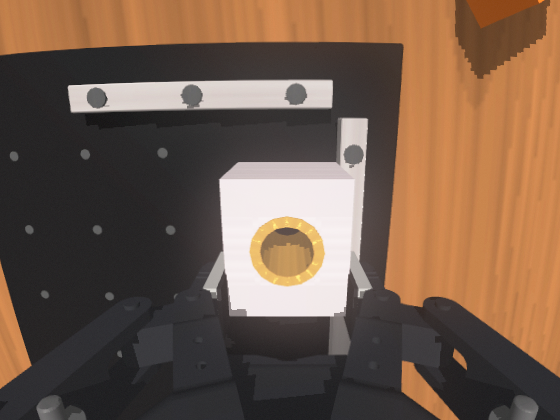

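The bore is closed at (287,250), the edges are aligned, and both halves lie along the back fence. Continuing to the side fence.

Request:
move_arm --pt "0 2.5 0 0 0 0 0" --pt "0 2.5 0 0 0 0 0" --pt "0 2.5 0 0 0 0 0" --pt "0 2.5 0 0 0 0 0" --pt "0 2.5 0 0 0 0 0" --pt "0 2.5 0 0 0 0 0" --pt "0 2.5 0 0 0 0 0" --pt "0 2 0 0 0 0 0" --pt "0 1 0 0 0 0 0" --pt "0 0 0 0 0 0 0"

```text
clock: 14.62
eef_pos: [0.6126, 0.0414, 0.0554]
tool_rot: [0.734, 0.679, -0.0, 0.001]
ft_force: [-1.9, -4.7, 4.9]
grip_width: 0.047
grasp_force: 63.4
```

Request:
move_arm --pt "0 1.5 0 0 0 0 0" --pt "0 1.5 0 0 0 0 0" --pt "0 1.5 0 0 0 0 0" --pt "0 1.5 0 0 0 0 0" --pt "0 0 0 0 0 0 0" --pt "0 0 0 0 0 0 0"

```text
clock: 15.12
eef_pos: [0.6129, 0.0458, 0.0554]
tool_rot: [0.734, 0.679, -0.001, 0.002]
ft_force: [-2.0, -7.2, 4.9]
grip_width: 0.0469
grasp_force: 63.5
```

```bash
python3 st.py
```

```text
15.1167 corner-frame mm [-20. -50.  30.] F [-1.45 -7.38  4.88] yaw -0.11316782492210109
[-23.63 -48.15  25.41]
```

Request:
move_arm --pt "0 1.5 0.5 0 0 0 0" --pt "0 1.5 0.5 0 0 0 0" --pt "0 1 0.5 0 0 0 0" --pt "0 0 0 0 0 0 0" --pt "0 0 0 0 0 0 0" --pt "0 0 0 0 0 0 0"

```text
clock: 15.62
eef_pos: [0.613, 0.0461, 0.0555]
tool_rot: [0.735, 0.678, -0.005, 0.003]
ft_force: [-7.0, -16.0, 10.9]
grip_width: 0.0469
grasp_force: 64.2
```

```bash
python3 st.py
```

```text
15.6167 corner-frame mm [-20. -50.  30.] F [ -5.75 -16.48  10.91] yaw -0.2079197105120585
[-23.6  -47.89  25.54]
```

Both fences are loaded. One numeric camera check of the pair before hand-in.

```bash
python3 - <<'E'
from st import *
c=bot.calibration('wrist');im=bot.camera('wrist');cv2.imwrite('pics/w8.png',im)
PAIR=box(-.024,.024,-.042,.014,-.023,.023)
for n in('mate_mid','loose_mid'):
  for e in bot.outline_of(n,'wrist')[:2]:
    print(n,e['conf'],e['rect'])
    if n=='mate_mid' and e['rect'][0]<350:
        q,r=fit(c,[BLK],[maskhull(e['pixels'])],[.614,.08,p[2]],.053)
        print(f(np.r_[q[:2]-p[:2],0]*1e3),np.degrees(q[2]-p[2]),r)
# top-face outline columns of the pair: left/right edges by row
g=im.min(axis=2)
for v in range(180,310,15):
    r=np.nonzero(g[v,150:]>110)[0]+150; s=np.split(r,np.nonzero(np.diff(r)>3)[0]+1)
    print(v,[(a[0],a[-1]) for a in s if len(a)>8])
T=R.from_quat(bot.get_obs()['tool_rot']).apply([0,0,1]);print('tilt',T)
E
```

```text
15.6167 corner-frame mm [-20. -50.  30.] F [ -5.75 -16.48  10.91] yaw -0.2079197105120585
[-23.6  -47.89  25.54]
mate_mid 0.59 [455.5, 0.3, 103.6, 71.1]
loose_mid 0.59 [225.9, 231.9, 126.9, 88.2]
180 [(np.int64(218), np.int64(363))]
195 [(np.int64(219), np.int64(363))]
210 [(np.int64(220), np.int64(354))]
225 [(np.int64(221), np.int64(263)), (np.int64(310), np.int64(361))]
240 [(np.int64(222), np.int64(256)), (np.int64(317), np.int64(360))]
255 [(np.int64(219), np.int64(250)), (np.int64(324), np.int64(359))]
270 [(np.int64(211), np.int64(256)), (np.int64(318), np.int64(363))]
285 [(np.int64(204), np.int64(217)), (np.int64(227), np.int64(283)), (np.int64(290), np.int64(347)), (np.int64(357), np.int64(370))]
300 [(np.int64(229), np.int64(346))]
tilt [-0.00309688 -0.01070076 -0.99993795]
```

```bash
python3 - <<'E'
from st import *
c=bot.calibration('wrist');im=cv2.imread('pics/w8.png');g=im.min(axis=2)
y=np.linspace(-.058,.0,200)
for name,x in(('L',-.048),('R',0.)):
    P=place(np.c_[np.full(200,x),y,np.full(200,.046)],p,.03);uv=proj(c,P)
    for v in(180,188,196,205,212,220,228,236,244,290,300,308):
        i=np.argmin(abs(uv[:,1]-v)); 
        row=g[v]; seg=row[200:300] if name=='L' else row[330:380]
        dd=np.abs(np.diff(seg.astype(int)));ed=(200 if name=='L' else 330)+dd.argmax()
        print(name,v,'y',round(y[i]*1e3),'model',round(uv[i,0],1),'edge',ed, 'strength',dd.max(), 'mm/px',round(.048/ (326/ (c['position'][2]-.076)*.048)*1e3,2))
E
```

```text
15.7667 corner-frame mm [-20. -50.  30.] F [ -5.21 -16.53  10.23] yaw -0.2102880202398012
[-23.56 -47.9   25.55]
L 180 y 0 model 217.9 edge 218 strength 91 mm/px 0.35
L 188 y -3 model 218.3 edge 218 strength 83 mm/px 0.35
L 196 y -6 model 218.8 edge 218 strength 86 mm/px 0.35
L 205 y -9 model 219.4 edge 219 strength 82 mm/px 0.35
L 212 y -12 model 219.9 edge 219 strength 88 mm/px 0.35
L 220 y -15 model 220.4 edge 220 strength 85 mm/px 0.35
L 228 y -18 model 221.0 edge 220 strength 89 mm/px 0.35
L 236 y -21 model 221.5 edge 221 strength 85 mm/px 0.35
L 244 y -24 model 222.1 edge 222 strength 86 mm/px 0.35
L 290 y -43 model 225.3 edge 228 strength 81 mm/px 0.35
L 300 y -48 model 226.1 edge 229 strength 92 mm/px 0.35
L 308 y -52 model 226.7 edge 236 strength 83 mm/px 0.35
R 180 y 0 model 354.1 edge 363 strength 81 mm/px 0.35
R 188 y -3 model 353.7 edge 363 strength 91 mm/px 0.35
R 196 y -6 model 353.3 edge 362 strength 76 mm/px 0.35
R 205 y -9 model 352.8 edge 362 strength 105 mm/px 0.35
R 212 y -12 model 352.4 edge 361 strength 75 mm/px 0.35
R 220 y -15 model 352.0 edge 361 strength 88 mm/px 0.35
R 228 y -18 model 351.5 edge 360 strength 75 mm/px 0.35
R 236 y -21 model 351.1 edge 360 strength 115 mm/px 0.35
R 244 y -24 model 350.6 edge 359 strength 80 mm/px 0.35
R 290 y -44 model 347.9 edge 346 strength 130 mm/px 0.35
R 300 y -48 model 347.3 edge 346 strength 118 mm/px 0.35
R 308 y -52 model 346.8 edge 333 strength 80 mm/px 0.35
```

```bash
python3 -c "
from workcell import bot
print(bot.job_done())"
```

```text
the job is handed in; nothing more can be done
None
```

The job is handed in: the loose half is butted flush to its mate, and the gripper is still holding the pair pressed into the corner (about 16 N toward the side fence, 5 N toward the back fence), with no bystander touched as far as I could see; the verdict was not reported back.

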